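Sweep the used culture dishes into the discard bay

ROBOT

A 6-joint arm with a two-finger parallel gripper is mounted at the origin on the work surface. World frame = base frame: x ahead of the robot, y to its left, z up, the work surface at z = 0. Lengths are in mm, angles in rad, forces in N, time in s.
With the tool pointing down it reaches from about 425 to 925 mm from the base axis. Payload 12.5 kg.
Tool frame: the origin (TCP) lies between the finger pads; the fingertips stand 11 mm ahead of it and the grasp point (between the pads) lies 8 mm behind it; x points along the fingers, y is the direction in which the jaws open and shut, and the axes are right-handed (so a half turn about x gives the same grasp; the last joint's range is limited). The gripper opens to 85 mm and grips with 20 to 120 N. Pads are 22 mm wide; open, the fingers measure 114 mm over their backs; the gripper's body (76 mm by 85 mm) begins 54 mm behind the grasp point. The pads swing forward as they close: fully open they stand 13 mm farther back than shut.
Start: joints at [-1.214, 0.491, 1.559, -0, 1.092, -0.106], TCP at [279.058, -559.259, 242.327] pointing down, gripper open.
Joint ranges: [-3.1, 3.1], [-0.84, 2.19], [0.05, 2.79], [-1.13, 4.28], [0.06, 2.93], [-2.69, 2.69]. Speed limits (rad/s): [2.22, 2.22, 2.79, 3.14, 3.14, 3.14].

INTERFACE

Orientations are given as a 3x3 rotation matrix whose columns are the frame's x, y, z axes.
In Python, from cell import sensors, grab_frame, get_calibration, robot gives the robot as it stands.
- The arm moves only by the tool move_arm, never from a script. Its argument "series" is a list of rows, each a list of 4 numbers: the shift along the world's x, y, z in cm, then the turn about the world's z in rad. A call has 1 to 10 rows; each row is the pose to reach, as a shift and turn from the pose measured when the call began; what a row does not reach only later rows make up. A row lasts 1/10 s, in which the tool goes at most 50 mm and 8.59 degrees, less where a joint would pass 70% of its speed; a pose out of reach is approached as far as the arm can. A call with a gripper value outside its range is refused whole. "claw" is the opening, from -1 (shut) to 1 (fully open), so that 0 is half open, set as the call begins (left out, the last holds). The fingers move at their own pace and stop on an object; "squeeze" is the grip in N (left out, the last holds). Time passes only in rows, so rows that repeat a pose let the fingers close. It gives the time, the measured TCP pose, the force and the opening at its end, in the units of the state.
- sensors.read_state(): the state, without advancing time (a new reading comes with each control period).
- grab_frame(name): name is "scene" or "top" or "wrist"; returns the picture (480x640x3 uint8, red, green, blue); there is no depth.
- get_calibration(name): a dict with "K" (3x3 intrinsics, pixels), "distortion" ([k1, k2, p1, p2, k3] as OpenCV has them; the pictures are not rectified), "world_to_cam" (4x4, takes a point from world to camera coordinates); the wrist camera has in their place "T_tool_cam" (4x4, takes a point from camera to tool coordinates, whose origin is the TCP and whose axes are the tool frame's). Camera axes: x right, y up, looking along -z (the intrinsics and any distortion apply to the point x, -y, -z); pixel columns grow to the right and rows downward; lengths in mm; the calibration is good to about 2 mm. A picture is of the moment at which its call begins: read the wrist's pose just before it. get_calibration takes no time and is no camera call.
- robot.hand_in(): hands the job in, once; it reports no verdict.
The state is a dict: "t": time; "joints": joint angles; "qd": joint speeds; "effort": joint torques, N m; "tool_pos": TCP position; "orientation": TCP orientation; "ft_force": force on the tool from outside, world axes, zero at the start; "moment": the same for the moment, N m; "width": opening from 0.0 (shut) to 1.0 (fully open).
Only numpy, scipy, OpenCV 4.12 (cv2) and the standard library are available. Lean on these libraries where they do the work, as an engineer would, in place of code of your own. Each camera call takes 0.05 s, during which the arm holds its last target. There are 200 camera calls.

TASK

Clear the bench beside the microscope: with the fingertips, gently sweep the three used dishes with red lids along the bench and through the open mouth of the discard bay, until each lies flat and wholly inside it. Only push them: do not pinch, lift or tip them, and leave the blue-lidded clean dish, the bottle and the steel case where they stand.

Things in the scene. Friction and masses are not known exactly. Their poses are not given: they have to be found in the camera images.
- bay: discard bay, fixed: three aluminium walls, 25 mm high, 5 mm thick, round a black floor patch flush with the bench (no sill). Inside 170 mm wide (along y), 120 mm deep (along x). Origin at the middle of the floor, bench height; +x points out of the open mouth, away from the robot. Mouth line at x = +60 mm, back wall inner face at x = -60, side walls inner faces at y = +85 and -85 mm
- used_a: used dish: a closed round culture dish with a red lid, one rigid piece, 40 mm across and 14 mm high, about 20 g, loose, lying flat on the bench; origin at the centre of its underside, z up
- used_b: used dish: a closed round culture dish with a red lid, one rigid piece, 40 mm across and 14 mm high, about 20 g, loose, lying flat on the bench; origin at the centre of its underside, z up
- used_c: used dish: a closed round culture dish with a red lid, one rigid piece, 40 mm across and 14 mm high, about 20 g, loose, lying flat on the bench; origin at the centre of its underside, z up
- clean_dish: clean dish, to be left alone: a closed round culture dish with a blue lid, one rigid piece, 40 mm across and 14 mm high, about 20 g, loose, lying flat on the bench; origin at the centre of its underside, z up
- bottle: amber glass bottle with a white cap and paper label, 52 mm across, 110 mm high, loose, to be left alone; origin at the centre of its underside
- case: polished steel objective case, a plain upright cylinder 44 mm across and 71 mm high, loose, to be left alone; origin at the centre of its underside

How it is judged:
By the outcome, as a careful person would: the job done as asked, in the order asked, and still so for the second after the job is handed in, with the robot touching nothing.
It also fails if it takes over 72 s, if anything falls off the work surface, if the arm or the gripper's body presses on something with over 40 N, if the wrist force passes 120 N, or if a joint passes its speed limit or range.

## Working session

There is one attempt and no reset: what is moved stays moved. The work goes in short steps, Python scripts to look and compute and a tool call to move; the robot and the scene stay as the last step left them, time stands still between calls to the robot, and variables do not carry over. Pictures are saved under pics/ and viewed, about 8 in all and at most 12, crops included, and the job is handed in when it is done.

Besides the shell and the picture viewer there is one more tool, called after "Emit:" as a command line: name --pt "numbers of a row" for each row, then --argument value for the rest. move_arm: Moves the arm, as the interface text tells. Its arguments: {"type":"object","properties":{"series":{"type":"array","items":{"type":"array","items":{"type":"number"}}},"claw":{"type":"number"},"squeeze":{"type":"number"}},"required":["series"]}

```bash
mkdir -p pics; ls; python3 - <<'E'
from cell import *
import cv2,numpy as np
a=grab_frame("scene");b=grab_frame("top")
cv2.imwrite("pics/s0.png",a[...,::-1]);cv2.imwrite("pics/t0.png",b[...,::-1])
for n in("scene","top"):
  c=get_calibration(n);print(n,np.array(c["K"]).tolist(),c["distortion"],np.round(c["world_to_cam"],3).tolist())
s=sensors.read_state();print(s["t"],s["tool_pos"],np.round(s["orientation"],3).tolist(),s["width"])
E
```

```text
pics
scene [[447.6028035279754, 0.0, 319.45137433186864], [0.0, 447.6028035279754, 240.8968494518191], [0.0, 0.0, 1.0]] [-0.09373587  0.          0.          0.          0.        ] [[0.254, 0.967, 0.018, -117.984], [-0.592, 0.141, 0.793, 296.753], [0.764, -0.212, 0.609, -1199.841], [0.0, 0.0, 0.0, 1.0]]
top [[484.8163453332052, 0.0, 320.4657593028313], [0.0, 484.8163453332052, 245.2183622481919], [0.0, 0.0, 1.0]] [0.00161553 0.         0.         0.         0.        ] [[-0.011, -1.0, 0.016, -13.169], [0.991, -0.009, 0.131, -588.209], [-0.131, 0.018, 0.991, -1032.128], [0.0, 0.0, 0.0, 1.0]]
0.1 [ 279.00226261 -559.07000427  241.80716779] [[-0.0, 0.446, -0.895], [0.001, -0.895, -0.446], [-1.0, -0.001, -0.0]] 1.0010912400612004
```

View pics/t0.png

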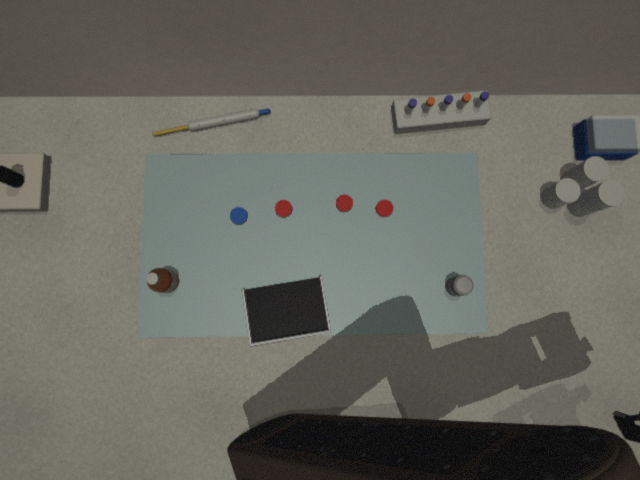

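View pics/s0.png

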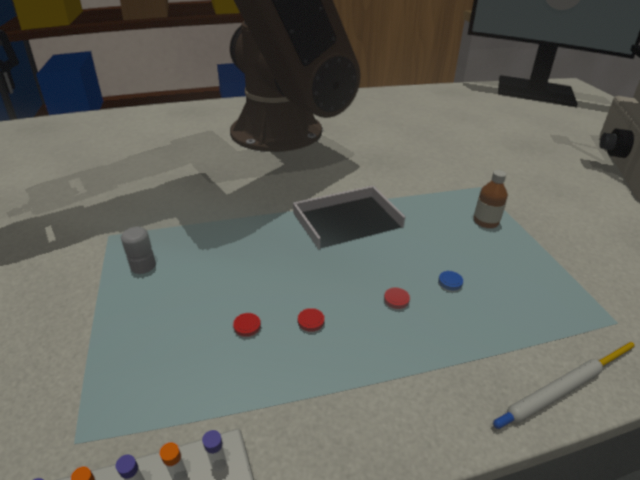

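The top view shows the blue dish at (238,216), the reds at (284,209), (344,203) and (384,208), the bay around (286,310), the bottle at (160,280) and the case at (460,285). The scene view agrees. Next I'll turn these into positions.

```bash
cat > h.py <<'E'
from cell import *
import cv2,numpy as np
def ray(name,px,z):
  c=get_calibration(name);K=np.array(c["K"]);T=np.array(c["world_to_cam"])
  u=cv2.undistortPoints(np.array(px,float).reshape(-1,1,2),K,np.array(c["distortion"]))[:,0]
  d=np.c_[u[:,0],-u[:,1],-np.ones(len(u))]@T[:3,:3]
  o=-T[:3,:3].T@T[:3,3]
  return (o+d*((z-o[2])/d[:,2])[:,None])[:,:2]
def blobs(img,col,amin=60):
  h=cv2.cvtColor(img,cv2.COLOR_RGB2HSV)
  if col=="red": m=((h[...,0]<6)|(h[...,0]>174))&(h[...,1]>150)&(h[...,2]>70)
  else: m=(abs(h[...,0].astype(int)-112)<10)&(h[...,1]>140)&(h[...,2]>60)
  n,l,s,c=cv2.connectedComponentsWithStats(m.astype(np.uint8))
  return [(c[i],s[i,4],s[i,2:4]) for i in range(1,n) if s[i,4]>amin]
def dishes(name="top",img=None):
  img=grab_frame(name) if img is None else img
  for col in("red","blue"):
    for c,a,wh in blobs(img,col): print(name,col,np.round(c),a,wh,np.round(ray(name,[c],13)[0],1))
  return img
E
python3 - <<'E'
from h import *
t=cv2.imread("pics/t0.png")[...,::-1].copy();s=cv2.imread("pics/s0.png")[...,::-1].copy()
dishes("top",t);dishes("scene",s)
g=cv2.cvtColor(t,cv2.COLOR_RGB2GRAY)
m=np.zeros_like(g);m[265:355,230:340]=(g[265:355,230:340]<60)
cs,_=cv2.findContours(m,cv2.RETR_EXTERNAL,cv2.CHAIN_APPROX_SIMPLE);c=max(cs,key=cv2.contourArea)
r=cv2.minAreaRect(c);b=cv2.boxPoints(r);w=ray("top",b,0);print(r,"bay",w.round(1).tolist(),w.mean(0),np.linalg.norm(w-np.roll(w,1,0),axis=1))
print("scene bay outer top corners",ray("scene",[[375,189],[405,219],[319,247],[293,207]],25).round())
print("case",ray("top",[[461,284]],71),"bottle",ray("top",[[153,279]],110))
E
```

```text
top red [344. 203.] 196 [15 16] [689.4 -74.6]
top red [283. 208.] 201 [16 16] [677.7  64.6]
top red [384. 208.] 202 [17 16] [ 676.7 -166.6]
top blue [608. 153.] 108 [50  9] [ 803.  -695.5]
top blue [238. 215.] 202 [16 16] [661.9 166.5]
scene red [397. 299.] 182 [22 11] [684.   64.9]
scene red [311. 319.] 405 [26 20] [691.1 -73.3]
scene red [246. 323.] 427 [26 20] [ 678.8 -165. ]
scene blue [231.  82.] 534 [25 32] [-404.5  -80.3]
scene blue [64. 92.] 1569 [52 45] [-464.3 -630.7]
scene blue [451. 279.] 270 [23 15] [662.7 168.4]
scene blue [503. 420.] 150 [18 14] [908.6 111.9]
((285.3378601074219, 309.5270080566406), (53.42967224121094, 76.4455337524414), 80.53767395019531) bay [[494.1, 155.5], [520.7, -14.9], [402.5, -33.3], [376.9, 134.9]] [448.55342553  60.5516548 ] [118.93595365 172.54372292 119.61310659 170.17379339]
scene bay outer top corners [[387. 138.]
 [502. 155.]
 [546. -23.]
 [415. -40.]]
case [[ 497.75380766 -316.9688434 ]] bottle [[512.5696373  322.91463874]]
```

Emit:
move_arm --pt "2.2 3.1 0 -0.03" --pt "4.4 6.2 0 -0.06" --pt "6.6 9.3 0 -0.1" --pt "8.8 12.4 0 -0.13" --pt "11 15.5 0 -0.16" --pt "13.2 18.6 0 -0.2" --pt "15.4 21.7 0 -0.24" --pt "17.6 24.8 0 -0.28" --pt "19.8 27.9 0 -0.31" --pt "22 31 0 -0.34" --claw -0.44

```text
t: 1.1
tool_pos: [499.6, -247.6, 241.6]
orientation: [[-0.0, 0.121, -0.993], [0.001, -0.993, -0.121], [-1.0, -0.001, 0.0]]
ft_force: [0.2, 0.2, 0.9]
width: 0.276
```

Emit:
move_arm --pt "2.2 3.1 -2 -0.03" --pt "4.4 6.2 -4 -0.06" --pt "6.6 9.3 -6 -0.1" --pt "8.8 12.4 -8 -0.13" --pt "11 15.5 -10 -0.16" --pt "13.2 18.6 -12 -0.2" --pt "15.4 21.7 -14 -0.24" --pt "17.6 24.8 -16 -0.28" --pt "19.8 27.9 -17 -0.29" --pt "22 30.5 -18 -0.29"

```text
t: 2.1
tool_pos: [720.0, 59.2, 60.2]
orientation: [[-0.002, -0.167, -0.986], [0.001, -0.986, 0.167], [-1.0, -0.001, 0.002]]
ft_force: [0.4, -0.5, 0.4]
width: 0.276
```

Emit:
move_arm --pt "0.4 -0.2 -1 0" --pt "0.4 -0.2 -2 0" --pt "0.4 -0.2 -3 0" --pt "0.4 -0.2 -3.8 0" --pt "0.4 -0.2 -3.8 0"

```text
t: 2.6
tool_pos: [723.1, 56.3, 21.1]
orientation: [[-0.003, -0.169, -0.986], [0.001, -0.986, 0.169], [-1.0, -0.001, 0.004]]
ft_force: [0.5, -0.5, -0.5]
width: 0.279
```

```bash
python3 - <<'E'
from h import *
s=grab_frame("scene");w=grab_frame("wrist");t=grab_frame("top")
a=cv2.resize(s[180:380,280:520],(480,400),interpolation=2);b=cv2.resize(w,(320,240));c=cv2.resize(t[150:350,210:370],(320,400))
im=np.zeros((600,800,3),np.uint8);im[:400,:480]=a;im[:400,480:]=c;
b=cv2.resize(w,(266,200));im[400:,:266]=b
cv2.imwrite("pics/m1.png",im[...,::-1])
E
```

```text
(no output)
```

View pics/m1.png

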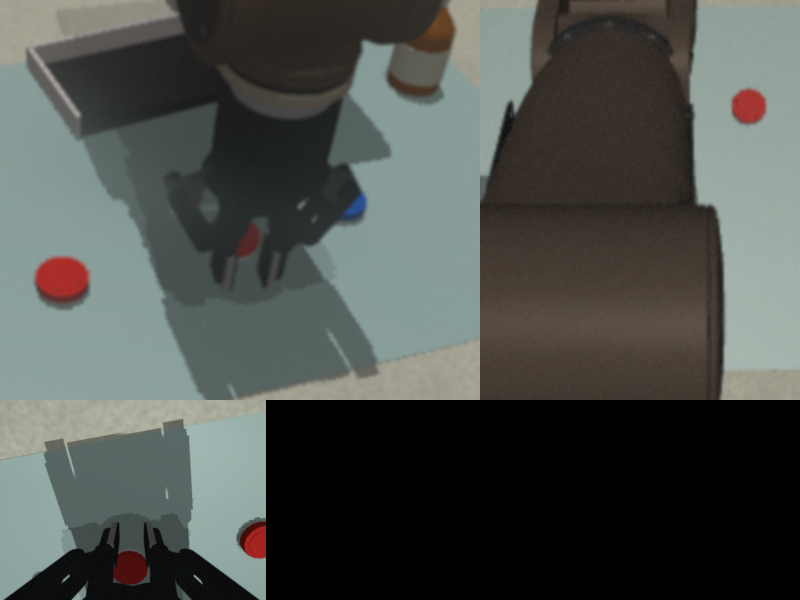

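The dish sits centred between the fingertips and the clean dish is clear of them. The tips are just above the bench. I'll lower about 5 mm more and push.

Emit:
move_arm --pt "0 0 -0.3 0" --pt "0 0 -0.5 0" --pt "-0.6 0.1 -0.5 0" --pt "-1.4 0.24 -0.5 0" --pt "-2.2 0.38 -0.5 0" --pt "-3 0.52 -0.5 0" --pt "-3.8 0.66 -0.5 0" --pt "-4.6 0.79 -0.5 0" --pt "-5.4 0.93 -0.5 0" --pt "-6.2 1.07 -0.5 0"

```text
t: 3.75
tool_pos: [661.5, 67.6, 17.9]
orientation: [[-0.001, -0.168, -0.986], [0.001, -0.986, 0.168], [-1.0, -0.001, 0.001]]
ft_force: [-0.6, -0.2, -0.0]
width: 0.284
```

```bash
python3 - <<'E'
from h import *
w=grab_frame("wrist");dishes("scene");print(sensors.read_state()["ft_force"])
cv2.imwrite("pics/w2.png",w[...,::-1])
E
```

```text
scene red [311. 319.] 408 [26 20] [691.2 -73.3]
scene red [246. 323.] 426 [26 20] [ 678.8 -165. ]
scene blue [69. 83.] 3012 [65 62] [-551.  -628.6]
scene blue [228.  84.] 305 [25 31] [-386.4  -93.3]
scene blue [451. 279.] 289 [23 17] [663.1 168.1]
scene blue [503. 420.] 150 [18 14] [908.6 112. ]
[ 0.05794266 -0.09008604  0.42947354]
```

View pics/w2.png

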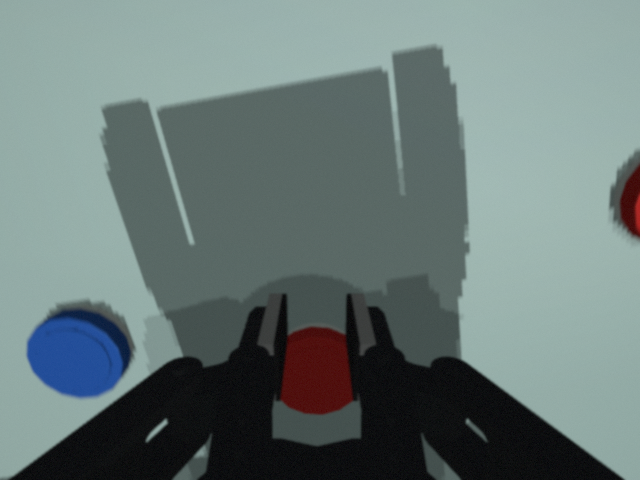

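The dish is between the fingers at (318,370), with blue off to the side at (78,352). I'll check that it really moves with the fingers.

```bash
cat >> h.py <<'E'
def wray(px,z,s):
  c=get_calibration("wrist");T=np.array(c["T_tool_cam"]);W=np.eye(4);W[:3,:3]=s["orientation"];W[:3,3]=s["tool_pos"];T=W@T
  u=cv2.undistortPoints(np.array(px,float).reshape(-1,1,2),np.array(c["K"]),np.array(c["distortion"]))[:,0]
  d=np.c_[u[:,0],-u[:,1],-np.ones(len(u))]@T[:3,:3].T;o=T[:3,3]
  return (o+d*((z-o[2])/d[:,2])[:,None])[:,:2]
E
python3 - <<'E'
from h import *
s=sensors.read_state()
print(s["tool_pos"],wray([[318,329],[318,413],[78,352]],14,s).round(1))
print("tips", [wray([[275,295]],z,s).round() for z in (0,7)])
print(np.round(get_calibration("wrist")["T_tool_cam"],2).tolist())
E
```

```text
[661.09441764  67.72841816  17.86443188] [[657.9  66.7]
 [616.1  73.8]
 [663.5 166. ]]
tips [array([[669.,  84.]]), array([[672.,  82.]])]
[[-0.0, 0.32, -0.95, -133.18], [1.0, 0.0, 0.0, 0.81], [0.0, -0.95, -0.32, -84.79], [0.0, 0.0, 0.0, 1.0]]
```

The dish is at (637,70), 24.5 mm ahead of the TCP, so it is being pushed squarely. I'll carry on into the bay.

Emit:
move_arm --pt "-0.9 0.15 -0.1 0" --pt "-1.9 0.32 -0.2 0" --pt "-3 0.51 -0.2 0" --pt "-4.1 0.7 -0.2 0" --pt "-5.2 0.89 -0.2 0" --pt "-6.3 1.07 -0.2 0" --pt "-7.4 1.26 -0.2 0" --pt "-8.5 1.45 -0.2 0" --pt "-9.6 1.64 -0.2 0" --pt "-10.6 1.8 -0.2 0"

```text
t: 4.85
tool_pos: [554.1, 85.9, 15.9]
orientation: [[-0.002, -0.168, -0.986], [0.001, -0.986, 0.168], [-1.0, -0.001, 0.002]]
ft_force: [0.4, -0.3, 0.4]
width: 0.279
```

Emit:
move_arm --pt "-1 0.17 0 0" --pt "-2.1 0.36 0 0" --pt "-3.2 0.55 0 0" --pt "-4.3 0.73 0 0" --pt "-5.4 0.92 0 0" --pt "-6.5 1.1 0 0" --pt "-7.6 1.3 0 0" --pt "-8.6 1.47 0 0" --pt "-9.6 1.64 0 0" --pt "-10.2 1.75 0 0"

```text
t: 5.85
tool_pos: [451.2, 103.5, 15.9]
orientation: [[-0.002, -0.168, -0.986], [0.001, -0.986, 0.168], [-1.0, -0.001, 0.002]]
ft_force: [0.7, -0.3, 0.3]
width: 0.278
```

```bash
python3 - <<'E'
from h import *
s=sensors.read_state();w=grab_frame("wrist")
cv2.imwrite("pics/w3.png",w[...,::-1])
for c,a,wh in blobs(w,"red",500): print(c,a,wh,wray([c],14,s))
E
```

```text
[316.25130112 375.06933086] 5380 [76 89] [[427.57894344 106.74273744]]
```

View pics/w3.png

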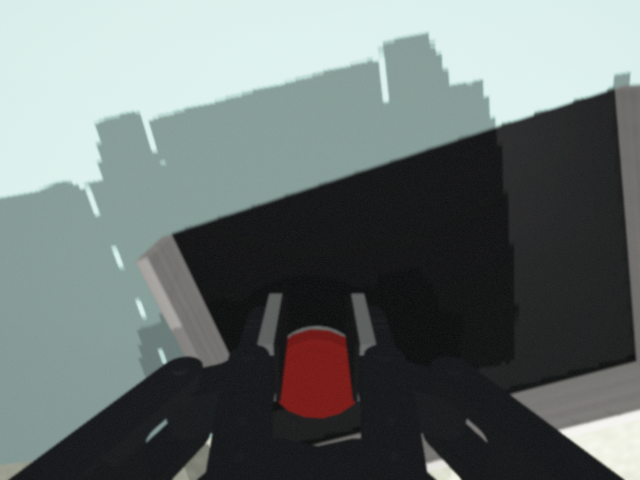

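Dish A is in place at about (-14, 49) in the bay frame. Now I'll back off, lift and go behind dish B.

Emit:
move_arm --pt "1 -0.17 0 0" --pt "2.2 -0.4 0.5 0" --pt "3.6 -0.6 2.5 0" --pt "5 -1 5 -0.05" --pt "7 -3 8 -0.12" --pt "10 -6 9 -0.22" --pt "13 -9 9 -0.32" --pt "16 -12 9 -0.42" --pt "19 -15 9 -0.5" --pt "22 -18 9 -0.58"

```text
t: 6.9
tool_pos: [672.4, -78.4, 106.2]
orientation: [[-0.001, -0.683, -0.73], [0.002, -0.73, 0.683], [-1.0, -0.001, 0.002]]
ft_force: [0.7, 0.1, 0.4]
width: 0.283
```

Emit:
move_arm --pt "2 -1.4 0 -0.04" --pt "4 -2.6 -1 -0.08" --pt "5.2 -3.2 -3 -0.08" --pt "5.2 -3.2 -5 -0.08" --pt "5.2 -3.2 -7 -0.08" --pt "5.2 -3.2 -8.4 -0.08" --pt "5.2 -3.2 -9 -0.08" --pt "5.2 -3.2 -9 -0.08"

```text
t: 7.7
tool_pos: [724.4, -110.5, 15.6]
orientation: [[-0.001, -0.739, -0.673], [0.003, -0.673, 0.739], [-1.0, -0.001, 0.003]]
ft_force: [-0.6, -0.0, -0.0]
width: 0.282
```

```bash
python3 - <<'E'
from h import *
s=sensors.read_state();w=grab_frame("wrist")
for c,a,wh in blobs(w,"red",500): print(c,a,wh,wray([c],13,s))
E
```

```text
[504.55587471 302.51702913] 7311 [102  96] [[ 677.11301641 -166.96350519]]
[317.66703911 418.06955307] 3580 [86 55] [[692.54507055 -76.26833263]]
```

Emit:
move_arm --pt "-0.6 0.65 0 0" --pt "-1.2 1.3 0 0" --pt "-1.8 1.95 0 0" --pt "-2.5 2.7 0 0" --pt "-3.2 3.45 0 0" --pt "-3.9 4.2 0 0" --pt "-4.7 5.05 0 0" --pt "-5.5 5.9 0 0" --pt "-6.3 6.75 0 0" --pt "-7.1 7.6 0 0"

```text
t: 8.75
tool_pos: [653.0, -33.8, 16.6]
orientation: [[-0.0, -0.739, -0.673], [0.002, -0.673, 0.739], [-1.0, -0.001, 0.002]]
ft_force: [0.6, -0.6, 0.3]
width: 0.28
```

Emit:
move_arm --pt "-0.8 0.85 0 0" --pt "-1.6 1.7 0 0" --pt "-2.4 2.55 0 0" --pt "-3.2 3.4 0 0" --pt "-4 4.3 0 0" --pt "-4.8 5.15 0 0" --pt "-5.6 6 0 0" --pt "-6.4 6.85 0 0" --pt "-7.2 7.7 0 0" --pt "-7.8 8.4 0 0"

```text
t: 9.75
tool_pos: [574.2, 51.0, 16.6]
orientation: [[-0.001, -0.739, -0.674], [0.002, -0.674, 0.739], [-1.0, -0.001, 0.002]]
ft_force: [-0.1, -1.4, 0.7]
width: 0.279
```

```bash
python3 - <<'E'
from h import *
s=sensors.read_state();w=grab_frame("wrist")
print(s["tool_pos"])
for c,a,wh in blobs(w,"red",500): print(c,a,wh,wray([c],13,s))
E
```

```text
[574.24609439  50.988233    16.5713421 ]
[316.18189071 373.51755086] 5014 [71 87] [[558.13746127  68.84211987]]
```

Emit:
move_arm --pt "0.3 -0.3 0 0" --pt "0.6 -0.6 0 0" --pt "0.9 -0.35 0 0.12" --pt "1.1 -0.1 0 0.23" --pt "1.3 0.25 0 0.35" --pt "1.45 0.6 0 0.46" --pt "1.6 1 0 0.58" --pt "1.65 1.35 0 0.7" --pt "1.7 1.75 0 0.82" --pt "1.7 2.1 0 0.93"

```text
t: 10.8
tool_pos: [591.1, 72.2, 16.4]
orientation: [[-0.003, 0.103, -0.995], [0.0, -0.995, -0.103], [-1.0, -0.001, 0.003]]
ft_force: [0.1, 0.7, -0.5]
width: 0.279
```

Emit:
move_arm --pt "-0.5 -0.05 -0.1 0" --pt "-1.4 -0.14 -0.1 0" --pt "-2.6 -0.26 -0.1 0" --pt "-3.8 -0.38 -0.1 0" --pt "-5 -0.5 -0.1 0" --pt "-6.2 -0.62 -0.1 0" --pt "-7.4 -0.74 -0.1 0" --pt "-8.6 -0.86 -0.1 0" --pt "-9.8 -0.98 -0.1 0" --pt "-10.6 -1.06 -0.1 0"

```text
t: 11.8
tool_pos: [483.9, 61.4, 15.4]
orientation: [[-0.003, 0.102, -0.995], [0.0, -0.995, -0.102], [-1.0, -0.001, 0.003]]
ft_force: [0.0, -0.8, -0.5]
width: 0.28
```

```bash
python3 - <<'E'
from h import *
s=sensors.read_state();w=grab_frame("wrist")
print(s["tool_pos"])
for c,a,wh in blobs(w,"red",500): print(c,a,wh,wray([c],13,s))
cv2.imwrite("pics/w4.png",w[...,::-1])
E
```

```text
[483.90549308  61.42315602  15.43212719]
[316.21281719 375.84571217] 5399 [77 88] [[459.27270892  57.84079217]]
```

View pics/w4.png

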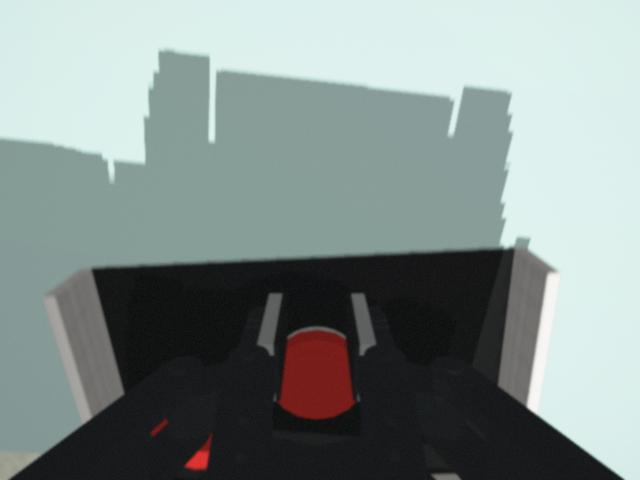

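B is at about (10, -4) in the bay frame and lies flat, with A visible beside it. I'll push 15 mm further, retract, and go behind C.

Emit:
move_arm --pt "-0.7 -0.07 0 0" --pt "-1.5 -0.15 0 0" --pt "-1.5 -0.15 0 0" --pt "-0.5 0 0 0" --pt "1 0.1 0.3 0" --pt "2.5 0.2 2.5 0" --pt "4 0 5 -0.06" --pt "5.5 -2 8 -0.16" --pt "7.5 -5 9 -0.28" --pt "9.5 -8 9 -0.4"

```text
t: 12.85
tool_pos: [580.4, -19.4, 107.7]
orientation: [[0.0, -0.297, -0.955], [0.001, -0.955, 0.297], [-1.0, -0.001, 0.0]]
ft_force: [0.8, 0.4, -0.4]
width: 0.282
```

Emit:
move_arm --pt "1.5 -2.5 0 -0.1" --pt "3 -5 0 -0.2" --pt "4.5 -8 0 -0.3" --pt "6 -11 0 -0.4" --pt "7.5 -13.5 0 -0.5" --pt "9 -16 0 -0.6" --pt "10.5 -17.8 0 -0.7" --pt "12 -18.8 -2 -0.77" --pt "12 -18.8 -4 -0.77" --pt "12 -18.8 -6 -0.77"

```text
t: 13.85
tool_pos: [701.4, -208.0, 46.9]
orientation: [[0.002, -0.878, -0.478], [0.0, -0.478, 0.878], [-1.0, -0.002, -0.001]]
ft_force: [0.3, 0.2, 0.7]
width: 0.279
```

```bash
python3 - <<'E'
from h import *
s=sensors.read_state();w=grab_frame("wrist")
print(s["joints"])
for c,a,wh in blobs(w,"red",500): print(c,a,wh,wray([c],13,s))
E
```

```text
[-3.78840956e-01  8.44992589e-01  1.41672400e+00  1.43092713e-03
  8.78305580e-01  2.26345333e+00]
[317.49100529 372.18835979] 2835 [64 61] [[ 678.62275902 -166.45538948]]
```

Emit:
move_arm --pt "0 0 -1.5 0" --pt "0 0 -2.7 0" --pt "0 0 -3.1 0" --pt "-0.4 0.7 -3.1 0" --pt "-0.8 1.4 -3.1 0" --pt "-1.3 2.3 -3.1 0" --pt "-1.8 3.3 -3.1 0" --pt "-2.3 4.2 -3.1 0" --pt "-2.9 5.3 -3.1 0" --pt "-3.5 6.3 -3.1 0"

```text
t: 14.9
tool_pos: [664.3, -143.2, 12.4]
orientation: [[-0.002, -0.878, -0.479], [0.002, -0.479, 0.878], [-1.0, 0.001, 0.003]]
ft_force: [0.2, -0.2, 1.3]
width: 0.279
```

Emit:
move_arm --pt "-0.5 1 0 0.01" --pt "-1 2 0 0.02" --pt "-1.5 3 0 0.03" --pt "-2 4 0 0.05" --pt "-2.6 5 0 0.06" --pt "-3.1 6 0 0.07" --pt "-3.6 7 0 0.09" --pt "-4.1 8 0 0.1" --pt "-4.6 9 0 0.11" --pt "-5.2 10 0 0.13"

```text
t: 15.9
tool_pos: [612.0, -42.3, 12.4]
orientation: [[-0.003, -0.808, -0.589], [0.002, -0.589, 0.808], [-1.0, 0.001, 0.003]]
ft_force: [0.8, 0.3, 0.1]
width: 0.277
```

```bash
python3 - <<'E'
from h import *
s=sensors.read_state();w=grab_frame("wrist")
print(s["tool_pos"],s["joints"][5])
for c,a,wh in blobs(w,"red",500): print(c,a,wh,wray([c],13,s))
E
```

```text
[611.97112187 -42.34946789  12.38429683] 2.3323971614750034
[316.24147199 384.18854662] 4837 [83 82] [[596.83508055 -21.18652952]]
```

Emit:
move_arm --pt "-0.5 1 0.2 0.01" --pt "-1 2 0.3 0.03" --pt "-1.5 3.1 0.3 0.05" --pt "-2 4.2 0.3 0.06" --pt "-2.5 5.2 0.3 0.08" --pt "-2.65 5.45 0.3 0.08"

```text
t: 16.55
tool_pos: [583.7, 14.8, 15.3]
orientation: [[-0.005, -0.755, -0.655], [0.002, -0.655, 0.755], [-1.0, 0.002, 0.005]]
ft_force: [0.7, -0.1, 0.4]
width: 0.281
```

```bash
python3 - <<'E'
from h import *
s=sensors.read_state();w=grab_frame("wrist")
print(s["tool_pos"])
for c,a,wh in blobs(w,"red",500):
  D=wray([c],13,s)[0];print(c,a,wh,D)
c,R=np.array([448.5,60.5]),np.array([[.988,-.154],[.154,.988]])
print("bay",R.T@(D-c))
G=c+R@[2,-50];v=G-D;L=np.hypot(*v);v/=L
z=s["orientation"][:2,2];a0=np.arctan2(z[1],z[0]);a1=np.arctan2(v[1],v[0]);da=(a1-a0)%(2*np.pi);print("turn",da)
for k in np.linspace(0,1,9):
  a=a0+k*da;p=np.array([np.cos(a),np.sin(a)]);print(((D-32*p-s["tool_pos"][:2])/10).round(2),round(k*da,2))
print("push", v,L, ((G-24.5*v)-(D-32*v))/10)
E
```

```text
[583.70866015  14.7564845   15.26243624]
[316.21650137 378.50327073] 4739 [75 84] [567.05278681  34.15772391]
bay [113.07344285 -44.28329794]
turn 1.0623305320145704
[ 0.43 -0.48] 0.0
[ 0.73 -0.18] 0.13
[0.99 0.16] 0.27
[1.2  0.53] 0.4
[1.37 0.92] 0.53
[1.48 1.33] 0.66
[1.53 1.75] 0.8
[1.53 2.17] 0.93
[1.47 2.59] 1.06
push [-0.97885987 -0.20453204] 111.22816480032117 [-11.62182358  -2.42837142]
```

Emit:
move_arm --pt "0.2 -0.25 0 0" --pt "0.45 -0.5 0 0" --pt "0.75 -0.2 0 0.13" --pt "1 0.15 0 0.27" --pt "1.2 0.5 0 0.4" --pt "1.4 0.9 0 0.53" --pt "1.5 1.35 0 0.66" --pt "1.55 1.75 0 0.8" --pt "1.55 2.2 0 0.93" --pt "1.5 2.6 0 1.06"

```text
t: 17.6
tool_pos: [599.3, 40.0, 15.2]
orientation: [[-0.004, 0.206, -0.979], [-0.003, -0.979, -0.206], [-1.0, 0.002, 0.004]]
ft_force: [-0.2, -0.3, -0.2]
width: 0.279
```

Emit:
move_arm --pt "-0.5 -0.1 0 0" --pt "-1.4 -0.3 0 0" --pt "-2.6 -0.55 0 0" --pt "-3.8 -0.8 0 0" --pt "-5 -1.05 0 0" --pt "-6.2 -1.3 0 0" --pt "-7.4 -1.55 0 0" --pt "-8.6 -1.8 0 0" --pt "-9.8 -2.05 0 0" --pt "-10.6 -2.2 0 0"

```text
t: 18.6
tool_pos: [492.1, 17.6, 15.3]
orientation: [[-0.004, 0.204, -0.979], [-0.003, -0.979, -0.204], [-1.0, 0.002, 0.005]]
ft_force: [0.1, -0.5, -0.5]
width: 0.281
```

```bash
python3 - <<'E'
from h import *
s=sensors.read_state();w=grab_frame("wrist")
R=np.array([[.988,-.154],[.154,.988]])
for c,a,wh in blobs(w,"red",500):
  D=wray([c],13,s)[0];print(c,a,wh,D,R.T@(D-[448.5,60.5]))
E
```

```text
[316.2013824  375.87222118] 5353 [77 88] [467.93414463  11.36378004] [ 11.63395702 -51.53944359]
[ 70.40625    405.84480932] 3776 [91 71] [431.08887752 111.58351206] [-9.33532815 53.15182278]
```

Dish C is in at about (12, -51). I'll back off, lift and clear the view for a final check.

Emit:
move_arm --pt "0.8 0.15 0 0" --pt "1.8 0.35 0 0" --pt "3 0.6 2 0" --pt "4 0.7 5 0" --pt "5 0 9 0" --pt "6 -4 13 0" --pt "6 -8 16 0" --pt "6 -12 18 0" --pt "6 -16 18 0" --pt "5 -20 18 0"

```text
t: 19.65
tool_pos: [542.9, -184.5, 196.6]
orientation: [[-0.002, 0.204, -0.979], [-0.004, -0.979, -0.204], [-1.0, 0.004, 0.003]]
ft_force: [0.7, 0.2, -0.1]
width: 0.277
```

Emit:
move_arm --pt "-0.5 -4 0 0" --pt "-1 -8 0 0" --pt "-1.5 -12 0 0" --pt "-2.5 -16 0 0" --pt "-3.5 -20 0 0" --pt "-4.5 -23 0 0" --pt "-5.5 -26 0 0" --pt "-6.5 -29 0 0" --pt "-6.5 -29 0 0"

```text
t: 20.55
tool_pos: [477.3, -478.1, 196.5]
orientation: [[-0.002, 0.201, -0.98], [-0.006, -0.98, -0.201], [-1.0, 0.005, 0.003]]
ft_force: [0.6, 0.6, -0.5]
width: 0.279
```

```bash
python3 - <<'E'
from h import *
t=grab_frame("top");s=grab_frame("scene")
R=np.array([[.988,-.154],[.154,.988]])
for n,i in(("top",t),("scene",s)):
  for c,a,wh in blobs(i,"red",40):
    D=ray(n,[c],13)[0];print(n,c.round(),a,wh,D.round(1),(R.T@(D-[448.5,60.5])).round(1))
  for c,a,wh in blobs(i,"blue"): print(n,"blue",ray(n,[c],13)[0].round(1))
im=np.zeros((480,800,3),np.uint8);im[:,:400]=cv2.resize(t[140:360,130:313+183],(400,480))[:, :400];im[:,400:]=cv2.resize(s[150:350,90:540],(400,480))
cv2.imwrite("pics/f.png",im[...,::-1])
E
```

```text
top [308. 301.] 251 [17 19] [466.2   9.7] [  9.7 -52.9]
top [288. 313.] 254 [18 19] [440.8  55.1] [-8.5 -4.2]
top [265. 320.] 266 [18 19] [425.4 105.9] [-15.8  48.4]
top blue [ 803.2 -694. ]
top blue [661.8 166.4]
scene [367. 206.] 205 [21 13] [426.2 107.4] [-14.8  49.8]
scene [345. 213.] 228 [21 14] [441.7  56.7] [-7.3 -2.7]
scene [326. 223.] 221 [21 13] [465.4  12.3] [  9.3 -50.3]
scene blue [-365.2  -82.1]
scene blue [-453.6 -627.5]
scene blue [662.6 168.4]
scene blue [908.5 112. ]
```

View pics/f.png

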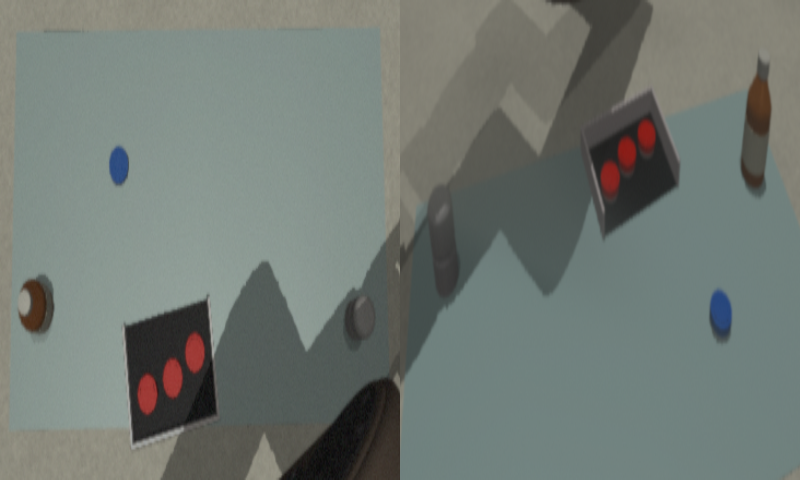

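All three reds lie flat inside the bay. In the top crop they are at about (147,394), (172,378) and (195,352). The blue dish, bottle and case have not moved.

```bash
python3 -c "from cell import robot;print(robot.hand_in())"
```

```text
the job is handed in; nothing more can be done
None
```

I swept the three red-lidded dishes into the discard bay with the fingertips and handed the job in at about 20.7 s. I only pushed them, with the fingers part-open and never closed on a dish.

- **Used dishes:** they lie flat and wholly inside, at about (-15, 49), (-8, -4) and (10, -52) mm in the bay frame. The top and scene cameras agree to within 3 mm. The dish nearest the mouth has its edge about 30 mm inside it.
- **Things to leave alone:** the blue-lidded dish measured the same before and after, to within 1 mm. I checked the bottle and the steel case by eye only in the last pictures; both look upright and in their places.
- **Forces and contact:** the force readings at the end of each move stayed under about 2 N. The arm finished raised and well clear of the bench.

No check failed.

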